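# Free the board from the sprung holder

## Robot

A 6-joint arm with a two-finger parallel gripper is mounted at the origin on a cart in front of the work surface, level with it; the furniture and walls round the work are solid. World frame = base frame: x ahead of the robot, y to its left, z up, the work surface at z = 0. Lengths are in m, angles in degrees, forces in N, time in s.
With the tool pointing down it reaches from about 0.375 to 0.9 m from the base axis. Payload 3.1 kg.
Tool frame: the origin (TCP) lies between the finger pads; the fingertips stand 11 mm ahead of it and the grasp point (between the pads) lies 8 mm behind it; z points along the fingers, y is the line along which they close (so a half turn about z gives the same grasp; the last joint's range is limited). The gripper opens to 87 mm and grips with 3 to 60 N. Pads are 19 mm wide; open, the fingers measure 117 mm over their backs; the gripper's body (75 mm by 190 mm) begins 51 mm behind the grasp point.
Start: joints at [64.143, 30.224, 82.088, -0, 67.689, -10.227], TCP at [0.168, 0.602, 0.234] pointing down, gripper open.
Joint ranges: [-176.69, 176.69], [-43.24, 126.21], [12.49, 139.97], [-82, 262], [0, 151.66], [-163.58, 163.58]. Speed limits (degrees/s): [159.86, 159.86, 180, 180, 180, 180].

## Interface

Orientations are given as a 3x3 rotation matrix whose columns are the frame's x, y, z axes.
In Python, from rig import bot, viewer, workorder, models gives the robot as it stands.
- The arm moves only by the shell command python3 -m jog 'ROWS'. ROWS is JSON, a list of rows, each a list of 7 numbers: the opening, from 0 (shut) to 1 (fully open), then the shift along the tool's x, y, z in m, then the turn, a rotation vector about the tool's x, y, z in degrees. In form: [[claw, x, y, z, ax, ay, az], ...]. A call has 1 to 20 rows; each row is the pose to reach, as a shift and turn from the pose commanded when the call began, along the tool's axes at that moment; what a row does not reach only later rows make up. A row lasts 1/8 s, in which the tool goes at most 62.5 mm and 10.7 degrees, less where a joint would pass 70% of its speed; a pose out of reach is approached as far as the arm can. A call with a gripper value outside its range is refused whole. The fingers move at their own pace and stop on an object; the grip force is fixed at half the most. Time passes only in rows, so rows that repeat a pose let the fingers close. It gives the time, the measured TCP pose, the force, the opening and the grip force at its end, in the units of the state.
- bot.read_state(): the state, without advancing time (a new reading comes with each control period).
- viewer.capture(name): name is "scene" or "side" or "wrist"; returns (picture, depth): 480x640x3 uint8, blue, green, red; 480x640 float32, m along the optical axis (not along the pixel's ray), 0 where there is no reading.
- viewer.camera_info(name): a dict with "fx", "fy", "cx", "cy" (pixels), "world_to_cam" (4x4, takes a point from world to camera coordinates). Camera axes: x right, y down, z forward; pixel columns grow to the right and rows downward; lengths in m; the calibration is good to about 2 mm. A picture is of the moment at which its call begins: read the wrist's pose just before it. camera_info takes no time and is no camera call; for the wrist camera it gives the pose at the moment of the call.
- workorder.hand_in(): hands the job in; it is judged then, once.
Trained networks look in the newest picture that a camera, given by its name, has taken for a name from the list of things; names that differ only in an ending like _2 or _b are one class to them, and where a whole thing is asked for, a point or a joint stands for the part that bears it (a point fixed in the world has none). Each returns a list of dicts, best first, with "p" (0 to 1); they miss things now and then, are a little off and sometimes report something else, mostly with a low value. They report only what shows in the picture. A call takes as long as a camera call. They do not tell look-alikes from the thing itself.
- models.outline_of(camera, thing): "mask" (480x640 bool, what is visible of it).
- models.tip_of(camera, thing): "xyz" ([x, y, z] in m, in world coordinates, good to about 4 mm: a listed point, or the origin of a listed thing).
The state is a dict: "time_s": time; "joint_positions": joint angles; "qvel": joint speeds; "tau": joint torques, N m; "position": TCP position; "tcp_rot": TCP orientation; "force": force on the tool from outside, world axes, zero at the start; "moment": the same for the moment, N m; "opening": opening from 0.0 (shut) to 1.0 (fully open); "grasp_force": force on a finger pad.
Only numpy, scipy, OpenCV 4.12 (cv2) and the standard library are available. Lean on these libraries where they do the work, as an engineer would, in place of code of your own. Each camera call takes 0.05 s, during which the arm holds its last target. There are 200 camera calls.

## Task

The circuit board on the bench is finished and can come out of its sprung holder. Draw the holder's pull bar out to its stop, so that the catch keeps the jaw open, and only then lift the board out and set it down gently, components up, centred across the two foam strips of the low grey tray. Leave the jaw caught open for the next board, and leave the other things on the bench where they are.

Things in the scene. Friction and masses are not known exactly. Their poses are not given: they have to be found in the camera images.
- board_holder: Fixed board holder of grey and bare aluminium, 255 x 110 x 54 mm. Origin on the bench under the middle between the jaws, z up; the pull bar is on its -x side: pull along -x. Fixed jaw at x = +43.2 to +59.2, sprung jaw from x = -43.2 to -57.2 when closed, both 76 wide in y, tops z = 48. Board rests 28 wide in y at x = -24 and +24, tops z = 36. The sprung jaw has a lip 2.5 over the board.
- end_block (a point): Middle of the holder's fixed end block, on its top (54 mm above the bench): the block behind the two coil springs, 80 wide in y, 32 long in x (holder x = -94.5 to -126.5, where the base plate ends too). In its middle sits the small steel catch.
- pull_bar (a point): Centre of the black round pull bar: 14 mm diameter, 110 long, level, along the holder's y, axis 30 above the bench, at holder x = -178.5 when closed; moves with the sprung jaw. Between bar and end block is a window for fingers to hook the bar, 45 long in x and 48 wide between two 8 mm guide rods (at y = -28 and +28, z = 30), open above and down to the bench.
- sprung_jaw (a joint): Travel of the sprung jaw and pull bar, m: about 0 with the jaw on the board, 0.031 at the stop. The springs draw it back with about 5 N closed, 10 N at the stop. Past about 0.028 the catch drops in by itself; when then let go, the jaw runs back to about 0.0255 and stays.
- circuit_board: Green circuit board 50 x 85 x 24 mm, 60 g. Origin at the centre of its underside; y along its 85, x along its 50, z up through the components. The board proper, to be gripped by its two long edges (50 apart), lies 3.5 to 5.5 mm above the origin. It starts clamped between the jaws: its y along the holder's x, origin 36 above the bench.
- board_tray: Low grey plastic tray, fixed, 150 (x) x 136 (y) mm, rim 12 high. Origin on the bench under its centre. Two dark foam strips (10 wide, 110 long in y) stand in it at x = -22 and +22, tops at z = 22; the board is to lie across both, its 85 mm side along the tray's x, its origin above the tray's.
- multimeter: orange multimeter 128 x 86 x 49, bystander at the back; leave it alone
- solvent_can: tall metal can, 72 across, 210 tall, bystander at the back; leave it alone
- flat_tin: flat metal tin 89 x 89 x 26, bystander on the right; leave it alone
- wrench: small spanner 116 long, 7 thick, bystander lying behind the tray; leave it alone
- solder_spool: spool of solder wire standing on its flange, 53 x 45 x 76, bystander standing in front; leave it alone
- pliers: pliers 157 long, bystander on the left; leave it alone
Mind the look-alikes: they are no part of the job. What is meant by the circuit_board is not brown or red, and is the larger of those in its own colour.

How it is judged (in metres and radians):
On the way, in this order (a step that is already met when the one before it is completed fails the run):
1. the sprung jaw has been drawn out to its stop while the board still lies on its rests in the holder (value of joint sprung_jaw above 0.0285 m and z of circuit_board in the frame of board_holder between 0.03 and 0.042 m and horizontal distance between circuit_board and board_holder below 0.02 m), for 0.1 s.
2. the board has been brought down onto the foam strips while still held by the fingers (x of circuit_board in the frame of board_tray between -0.015 and 0.015 m and y of circuit_board in the frame of board_tray between -0.03 and 0.03 m and angle between the y axis of circuit_board and the x axis of board_tray, either way round below 0.4 rad and angle between circuit_board's own z axis and vertical below 0.1 rad and z of circuit_board in the frame of board_tray between 0.018 and 0.03 m and contact force between the fingers and circuit_board above 0.2 N), for 0.05 s.
At the end, for the whole second after the job is handed in: The board lies at rest, components up and level within 0.1 rad, across both foam strips: its centre within 15 mm of the tray's centre along the tray's x and within 30 mm along its y, its long side within 0.4 rad of the tray's x; and the sprung jaw is still caught open (travel over 23.5 mm) (x of circuit_board in the frame of board_tray between -0.015 and 0.015 m and y of circuit_board in the frame of board_tray between -0.03 and 0.03 m and angle between the y axis of circuit_board and the x axis of board_tray, either way round below 0.4 rad and angle between circuit_board's own z axis and vertical below 0.1 rad and z of circuit_board in the frame of board_tray between 0.018 and 0.027 m and linear speed of circuit_board below 0.02 m/s and value of joint sprung_jaw above 0.0235 m); the robot touches nothing.
It fails at once if another thing on the bench was pushed more than 2 cm or knocked over (distance of any of multimeter, solvent_can, flat_tin, wrench, solder_spool, pliers from where it was at the start of the episode above 0.02 m or angle between any of solvent_can, solder_spool's own z axis and vertical above 0.6 rad).
It also fails if it takes over 48 s, if anything falls off the work surface, if the arm or the gripper's body presses on something with over 40 N, if the wrist force passes 120 N, or if a joint passes its speed limit or range.

## Working session

There is one attempt and no reset: what is moved stays moved. The work goes in short steps, Python scripts to look and compute and a shell command to move; the robot and the scene stay as the last step left them, time stands still between calls to the robot, and variables do not carry over. Pictures are saved under pics/ and viewed, at most 10 in all, crops included, and the job is handed in when it is done.

```bash
ls; mkdir -p pics
python3 - <<'E'
from rig import bot, viewer, workorder, models
import cv2, numpy as np
s=bot.read_state()
print(s['time_s'],s['position'],s['tcp_rot'],s['opening'],s['force'])
for c in ['scene','side']:
    im,d=viewer.capture(c); cv2.imwrite(f'pics/{c}0.png',im); np.save(f'{c}_d.npy',d)
    for t in ['board_holder','end_block','pull_bar','circuit_board','board_tray']:
        r=models.tip_of(c,t)
        print(c,t,[(np.round(q['xyz'],4).tolist(),round(q['p'],2)) for q in r[:3]])
E
```

```text
pics
0.0 [0.16802725 0.60125137 0.23257047] [[-9.63029070e-01  2.69395821e-01 -9.49357307e-04]
 [ 2.69397220e-01  9.63027141e-01 -1.96565857e-03]
 [ 3.84716648e-04 -2.14874056e-03 -9.99997617e-01]] 0.9996197054566499 [ 0.20237921 -0.3537202  -0.4103583 ]
scene board_holder [([0.6218, 0.1698, 0.0014], 0.72), ([0.605, 0.5257, 0.0003], 0.44)]
scene end_block [([0.7549, 0.1098, -0.0018], 0.62), ([0.5822, 0.0715, 0.0586], 0.57)]
scene pull_bar [([0.5559, 0.0098, 0.0333], 0.69), ([0.5028, -0.2986, 0.0018], 0.39)]
scene circuit_board [([0.4506, 0.25, 0.0003], 0.93), ([0.5607, -0.1424, 0.0006], 0.88), ([0.6154, 0.172, 0.0333], 0.74)]
scene board_tray [([0.5009, -0.2962, 0.0033], 0.95)]
side board_holder [([0.6227, 0.1722, -0.0045], 0.79)]
side end_block [([0.5802, 0.0686, 0.0514], 0.84), ([0.6205, 0.1742, -0.0037], 0.54)]
side pull_bar []
side circuit_board [([0.4446, 0.122, 0.0005], 0.77), ([0.4529, 0.2508, 0.0028], 0.72), ([0.5621, -0.1365, 0.0058], 0.67)]
side board_tray [([0.5014, -0.2967, 0.002], 0.56)]
```

View pics/scene0.png

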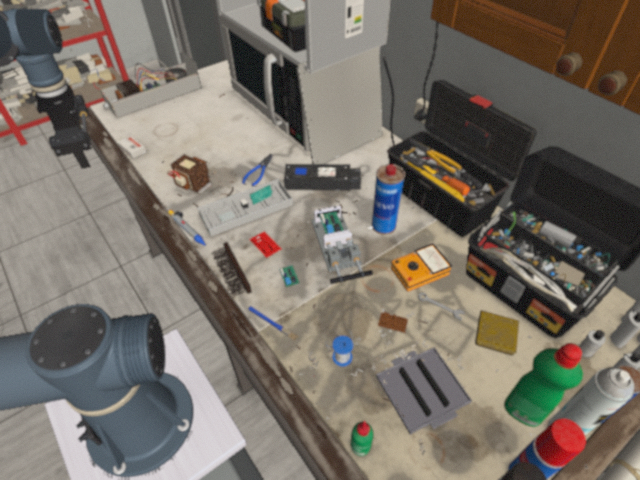

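View pics/side0.png

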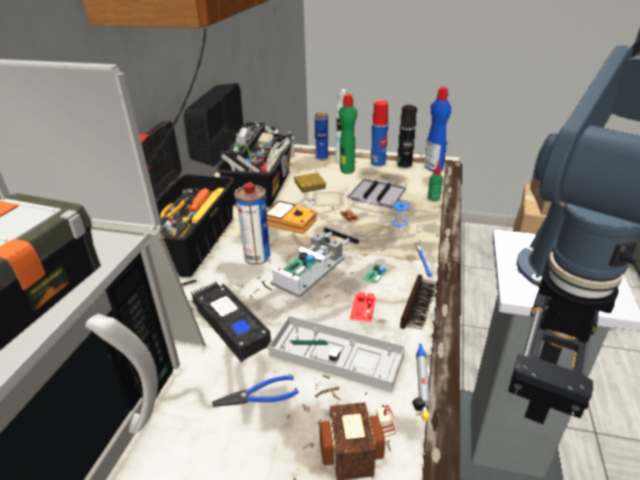

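The scene picture shows the holder at about (335,235) with its black pull bar at (352,276), the tray at (422,388) and the can at (387,200). The side picture agrees, with the holder at (308,262) and the tray at (377,192). Decoy boards lie at (290,275) and (392,321) in the scene picture.

```bash
cat > h.py <<'E'
from rig import bot, viewer, workorder, models
import cv2, numpy as np
def pts(c,mask,d,info):
    v,u=np.nonzero(mask&(d>0)); z=d[v,u]
    P=np.c_[(u-info['cx'])/info['fx']*z,(v-info['cy'])/info['fy']*z,z,np.ones_like(z)]
    return (P@np.linalg.inv(info['world_to_cam']).T)[:,:3]
def snap(c,name=None):
    info=viewer.camera_info(c); im,d=viewer.capture(c)
    if name: cv2.imwrite(f'pics/{name}.png',im)
    return im,d,info
def find(c,things):
    for t in things:
        print(c,t,[(np.round(q['xyz'],4).tolist(),round(q['p'],2)) for q in models.tip_of(c,t)[:4]])
E
python3 - <<'E'
from h import *
s=bot.read_state(); R=np.array(s['tcp_rot']);p=np.array(s['position'])
T=np.linalg.inv(viewer.camera_info('wrist')['world_to_cam'])
print('cam in tool',np.round(R.T@(T[:3,3]-p),4)); print(np.round(R.T@T[:3,:3],3)); print(viewer.camera_info('wrist')['fx'])
for c in ['scene','side']:
    im,d,i=snap(c)
    for t in ['board_tray','solvent_can','multimeter','board_holder']:
        for r in models.outline_of(c,t)[:1]:
            P=pts(c,r['mask'],d,i); P=P[P[:,2]>(0.005 if t=='board_tray' else .005)]
            print(c,t,round(r['p'],2),np.round(np.percentile(P,[3,50,97],axis=0),3).tolist(),cv2.minAreaRect(P[:,:2].astype(np.float32)))
E
```

```text
cam in tool [ 0.0665 -0.0003 -0.1502]
[[ 0.    -0.971 -0.24 ]
 [ 1.    -0.     0.001]
 [-0.001 -0.24   0.971]]
415.7512564715665
scene board_tray 0.79 [[0.426, -0.375, 0.005], [0.5, -0.305, 0.01], [0.576, -0.225, 0.025]] ((0.5026821494102478, -0.2997886538505554), (0.16188789904117584, 0.15460413694381714), 77.65892791748047)
scene solvent_can 0.85 [[0.722, 0.072, 0.014], [0.738, 0.09, 0.133], [0.781, 0.131, 0.207]] ((0.7822356820106506, 0.12897586822509766), (0.14339084923267365, 0.0699784979224205), 40.64811706542969)
scene multimeter 0.93 [[0.652, -0.121, 0.012], [0.71, -0.079, 0.038], [0.778, -0.031, 0.044]] ((0.7172174453735352, -0.07232838124036789), (0.08934871107339859, 0.1293725073337555), 77.33682250976562)
scene board_holder 0.57 [[0.53, -0.004, 0.008], [0.589, 0.092, 0.035], [0.663, 0.224, 0.056]] ((0.595171332359314, 0.11289694905281067), (0.24629908800125122, 0.10426156967878342), 68.83483123779297)
side board_tray 0.67 [[0.425, -0.372, 0.006], [0.502, -0.279, 0.009], [0.58, -0.215, 0.021]] ((0.5045894384384155, -0.2535984516143799), (0.24995650351047516, 0.1618804633617401), 84.73298645019531)
side solvent_can 0.6 [[0.722, 0.097, 0.013], [0.745, 0.138, 0.12], [0.782, 0.147, 0.201]] ((0.7905409336090088, 0.012243479490280151), (0.06813003122806549, 0.29138559103012085), 19.18077850341797)
side multimeter 0.93 [[0.654, -0.111, 0.008], [0.715, -0.049, 0.033], [0.776, -0.016, 0.04]] ((0.7177034020423889, -0.06454872339963913), (0.0908576026558876, 0.12932682037353516), 77.62600708007812)
side board_holder 0.64 [[0.533, 0.009, 0.006], [0.592, 0.139, 0.029], [0.668, 0.24, 0.052]] ((0.6005480885505676, 0.11839121580123901), (0.24634085595607758, 0.10666649788618088), 66.7735595703125)
```

```bash
python3 -m jog '[[0,-0.544,-0.353,-0.067,0,0,97],[0,-0.544,-0.353,-0.067,0,0,97],[0,-0.544,-0.353,-0.067,0,0,97],[0,-0.544,-0.353,-0.067,0,0,97],[0,-0.544,-0.353,-0.067,0,0,97],[0,-0.544,-0.353,-0.067,0,0,97],[0,-0.544,-0.353,-0.067,0,0,97],[0,-0.544,-0.353,-0.067,0,0,97],[0,-0.544,-0.353,-0.067,0,0,97],[0,-0.544,-0.353,-0.067,0,0,97],[0,-0.544,-0.353,-0.067,0,0,97],[0,-0.544,-0.353,-0.067,0,0,97],[0,-0.544,-0.353,-0.067,0,0,97],[0,-0.544,-0.353,-0.067,0,0,97],[0,-0.544,-0.353,-0.067,0,0,97]]'
python3 - <<'E'
from h import *
im,d,i=snap('wrist','w1'); np.save('w1d.npy',d)
find('wrist',['board_holder','end_block','pull_bar','circuit_board','solvent_can'])
for t in ['circuit_board','pull_bar','solvent_can']:
    for r in models.outline_of('wrist',t)[:2]:
        P=pts('wrist',r['mask'],d,i); print(t,round(r['p'],2),len(P),np.round(np.percentile(P,[3,50,97],axis=0),4).tolist(),cv2.minAreaRect(P[:,:2].astype(np.float32)))
E
```

```text
time_s: 2.98
position: [0.5963, 0.1167, 0.3007]
tcp_rot: [[0.383, 0.924, -0.0], [0.924, -0.383, 0.0], [0.0, -0.0, -1.0]]
force: [-0.3, -0.2, 0.6]
opening: 0.003
grasp_force: 0.0
wrist board_holder []
wrist end_block [([0.5791, 0.0711, 0.0537], 0.83)]
wrist pull_bar []
wrist circuit_board [([0.6243, 0.1743, 0.0354], 0.72), ([0.445, 0.1225, 0.0036], 0.66), ([0.4532, 0.2431, 0.0004], 0.58), ([0.7592, 0.1107, -0.0023], 0.4)]
wrist solvent_can [([0.7572, 0.1111, -0.0038], 0.8)]
circuit_board 0.97 4004 [[0.4305, 0.2103, 0.0031], [0.4541, 0.2499, 0.0053], [0.4752, 0.2895, 0.0213]] ((0.4503078758716583, 0.24986451864242554), (0.054113276302814484, 0.08531709015369415), 2.5079429149627686)
circuit_board 0.88 1473 [[0.4277, 0.1022, 0.0016], [0.4454, 0.1267, 0.0036], [0.4639, 0.1502, 0.0153]] ((0.4448433816432953, 0.12662960588932037), (0.052276723086833954, 0.03848527371883392), 68.58072662353516)
pull_bar 0.76 2318 [[0.5646, 0.0823, 0.03], [0.5961, 0.1197, 0.0458], [0.634, 0.1432, 0.0482]] ((0.5970577001571655, 0.1081247478723526), (0.06066705659031868, 0.07851164788007736), 69.93034362792969)
solvent_can 0.65 16886 [[0.7211, 0.0792, 0.0242], [0.744, 0.1169, 0.1829], [0.7872, 0.1438, 0.2082]] ((0.801742434501648, 0.07254331558942795), (0.12368348240852356, 0.17803502082824707), 77.2574234008789)
```

View pics/w1.png

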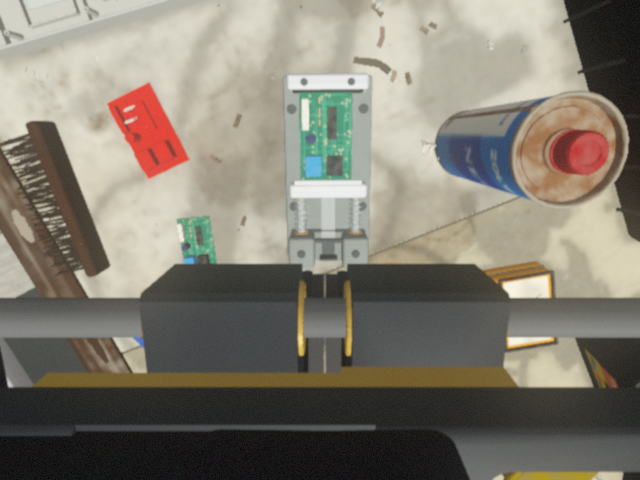

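The wrist picture shows the holder along the image's vertical. The fixed jaw is at (328,82), the green board at (326,138), the sprung jaw at (328,190) and the end block at (328,250). The gripper hides the pull bar, and the small green board at (197,240) and the red one are decoys. I'll fit the holder's frame from depth next.

Run:
```python
from h import *
i=viewer.camera_info('wrist'); d=np.load('w1d.npy')
O=np.array([0.6225,0.1725]); a=np.radians(67.5); hx=np.array([np.cos(a),np.sin(a)]); hy=np.array([-hx[1],hx[0]])
P=pts('w',np.ones_like(d,bool),d,i); q=np.c_[(P[:,:2]-O)@hx,(P[:,:2]-O)@hy,P[:,2]]
def rect(n,xl,yl,zl):
    m=np.all([(q[:,k]>l[0])&(q[:,k]<l[1]) for k,l in enumerate((xl,yl,zl))],axis=0)
    w=P[m]; r=cv2.minAreaRect(w[:,:2].astype(np.float32)); print(n,m.sum(),'x',np.percentile(q[m,0],[1,50,99]).round(4),'y',np.percentile(q[m,1],[1,99]).round(4),'z',np.median(q[m,2]).round(4)); print('   ',r)
rect('fixed',(.03,.08),(-.05,.05),(.043,.053))
rect('sprung',(-.075,-.03),(-.05,.05),(.043,.053))
rect('pcb',(-.041,.041),(-.035,.035),(.036,.044))
rect('pcbcomp',(-.041,.041),(-.035,.035),(.037,.064))
rect('base',(-.12,.09),(-.06,.06),(.004,.060))
rect('end',(-.14,-.09),(-.06,.06),(.050,.058))
```

```text
fixed 1484 x [0.0317 0.0485 0.0564] y [-0.0365  0.0361] z 0.0467
    ((0.6393710374832153, 0.2126501351594925), (0.025922434404492378, 0.07475710660219193), 67.45955657958984)
sprung 1328 x [-0.057  -0.0489 -0.0404] y [-0.0369  0.0362] z 0.0468
    ((0.6058979630470276, 0.13171079754829407), (0.0262192040681839, 0.07550143450498581), 67.29911041259766)
pcb 3257 x [-0.0399  0.0057  0.0403] y [-0.0229  0.0264] z 0.0404
    ((0.6187435984611511, 0.17427097260951996), (0.08229204267263412, 0.054134219884872437), 68.30744171142578)
pcbcomp 4603 x [-0.0404  0.0011  0.0403] y [-0.0229  0.0262] z 0.0409
    ((0.6225660443305969, 0.17254522442817688), (0.08669900894165039, 0.05846846103668213), 72.24581146240234)
base 15769 x [-0.1179 -0.0261  0.0553] y [-0.0442  0.0435] z 0.0401
    ((0.6202467679977417, 0.14794260263442993), (0.1928635537624359, 0.10431715846061707), 67.51262664794922)
end 1452 x [-0.1269 -0.1108 -0.097 ] y [-0.0395  0.0383] z 0.0527
    ((0.5801651477813721, 0.06841294467449188), (0.03182201087474823, 0.07978027313947678), 68.17920684814453)
```

Run:
```python
from h import *
im,d,i=snap('scene')
for r in models.outline_of('scene','pull_bar')[:2]:
    P=pts('scene',r['mask'],d,i); print('bar',round(r['p'],2),len(P),np.round(np.percentile(P,[3,50,97],axis=0),4).tolist(),cv2.minAreaRect(P[:,:2].astype(np.float32)))
find('scene',['pull_bar']); im,d,i=snap('side'); find('side',['pull_bar','end_block'])
for r in models.outline_of('side','pull_bar')[:2]:
    P=pts('side',r['mask'],d,i); print('bar',round(r['p'],2),len(P),np.round(np.percentile(P,[3,50,97],axis=0),4).tolist())
```

```text
bar 0.92 708 [[0.5116, -0.0139, 0.0022], [0.586, 0.0966, 0.0365], [0.6312, 0.1368, 0.0506]] ((0.5835448503494263, 0.06352975964546204), (0.15349292755126953, 0.10736659169197083), 63.007415771484375)
scene pull_bar [([0.5575, 0.0073, 0.0322], 0.61)]
side pull_bar [([0.5545, 0.0048, 0.0278], 0.6)]
side end_block [([0.5813, 0.0699, 0.0529], 0.74)]
bar 0.88 337 [[0.5133, -0.0019, 0.0169], [0.5741, 0.0433, 0.0313], [0.5957, 0.1485, 0.0464]]
bar 0.32 2194 [[0.5369, 0.003, 0.0004], [0.5924, 0.1404, 0.0268], [0.669, 0.2398, 0.0518]]
```

```bash
python3 -m jog '[[0,-0.044,0.002,0.03,0,0,0],[0,-0.088,0.003,0.08,0,0,0],[0,-0.088,0.003,0.13,0,0,0],[0,-0.088,0.003,0.18,0,0,0],[0,-0.088,0.003,0.215,0,0,0],[0,-0.088,0.003,0.225,0,0,0],[0,-0.088,0.003,0.235,0,0,0],[0,-0.088,0.003,0.235,0,0,0]]'
python3 - <<'E'
from h import *
im,d,i=snap('scene'); cv2.imwrite('pics/s2.png',cv2.resize(im[170:320,260:460],(800,600)))
E
```

```text
time_s: 4.78
position: [0.5666, 0.033, 0.0661]
tcp_rot: [[0.385, 0.923, 0.001], [0.923, -0.385, -0.0], [0.0, 0.001, -1.0]]
force: [0.0, 0.0, 0.5]
opening: 0.004
grasp_force: 0.0
```

View pics/s2.png

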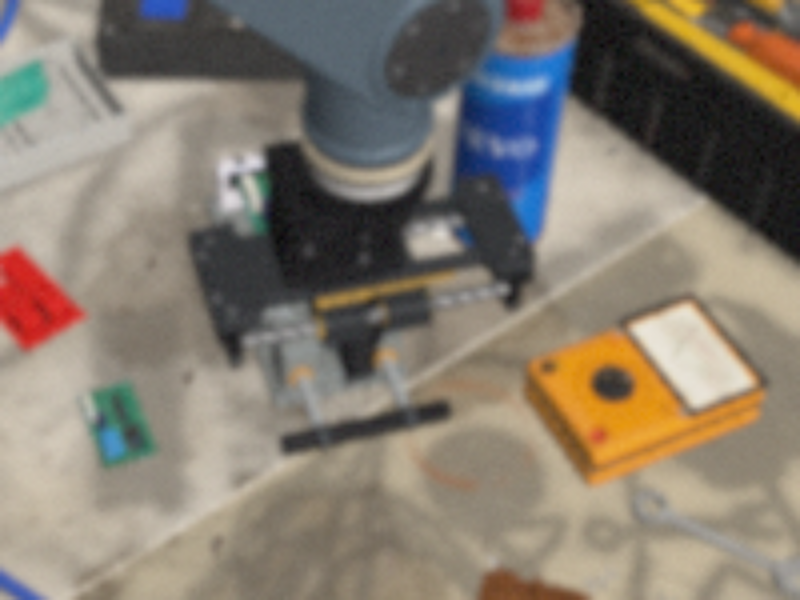

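The enlarged scene crop shows the shut fingers at about (360,350), over the window between the two guide rods (about (315,400) and (400,385)). The black bar lies ahead of them from (285,442) to (450,408).

```bash
python3 -m jog '[[0,-0.002,0,0.012,0,0,0],[0,-0.002,0,0.024,0,0,0],[0,-0.002,0,0.034,0,0,0],[0,-0.002,0,0.042,0,0,0],[0,-0.002,0,0.042,0,0,0]]'
```

```text
time_s: 5.45
position: [0.5647, 0.0312, 0.0226]
tcp_rot: [[0.385, 0.923, -0.002], [0.923, -0.385, 0.0], [-0.0, -0.002, -1.0]]
force: [0.4, 0.3, -0.2]
opening: 0.006
grasp_force: 0.0
```

```bash
python3 -m jog '[[0,-0.006,0,0,0,0,0],[0,-0.012,0,0,0,0,0],[0,-0.017,0,0,0,0,0],[0,-0.022,0,0,0,0,0],[0,-0.027,0,0,0,0,0],[0,-0.031,0,0,0,0,0],[0,-0.035,0,0,0,0,0],[0,-0.038,0,0,0,0,0],[0,-0.038,0,0,0,0,0]]'
```

```text
time_s: 6.58
position: [0.5517, -0.0026, 0.0238]
tcp_rot: [[0.387, 0.922, 0.003], [0.922, -0.387, 0.002], [0.003, 0.002, -1.0]]
force: [3.1, 8.7, -2.9]
opening: 0.002
grasp_force: 4.6
```

```bash
python3 -m jog '[[0,-0.002,0,0,0,0,0],[0,-0.004,0,0,0,0,0],[0,-0.006,0,0,0,0,0],[0,-0.007,0,0,0,0,0],[0,-0.007,0,0,0,0,0]]'
```

```text
time_s: 7.2
position: [0.5501, -0.0066, 0.0239]
tcp_rot: [[0.388, 0.921, 0.005], [0.921, -0.388, 0.005], [0.007, 0.003, -1.0]]
force: [6.6, 18.1, -4.0]
opening: 0.003
grasp_force: 9.9
```

```bash
python3 -m jog '[[0,-0.002,0,0,0,0,0],[0,-0.002,0,0,0,0,0],[0,0.002,0,0,0,0,0],[0,0.005,0,0,0,0,0],[0,0.008,0,0,0,0,0],[0,0.012,0,0,0,0,0],[0,0.020,0,0,0,0,0],[0,0.029,0,0,0,0,0],[0,0.029,0,0,0,0,0]]'
```

```text
time_s: 8.32
position: [0.5594, 0.0168, 0.0237]
tcp_rot: [[0.384, 0.923, 0.0], [0.923, -0.384, -0.0], [0.0, 0.0, -1.0]]
force: [-0.8, 0.2, -0.3]
opening: 0.003
grasp_force: 0.0
```

```bash
python3 -m jog '[[0,0,0,-0.05,0,0,0],[0,0,0,-0.1,0,0,0],[0.0,0.03,0,-0.15,0,0,0],[0,0.07,0,-0.2,0,0,0],[0,0.09,0,-0.22,0,0,0],[0,0.09,0,-0.22,0,0,0],[0,0.09,0,-0.22,0,0,0]]'
cat > m.py <<'E'
from h import *
import sys
im,d,i=snap('wrist',sys.argv[1])
O=np.array([0.6223,0.172]); a=np.radians(67.5); hx=np.array([np.cos(a),np.sin(a)]); hy=np.array([-hx[1],hx[0]])
P=pts('w',np.ones_like(d,bool),d,i); q=np.c_[(P[:,:2]-O)@hx,(P[:,:2]-O)@hy,P[:,2]]
def rect(n,xl,yl,zl):
    m=np.all([(q[:,k]>l[0])&(q[:,k]<l[1]) for k,l in enumerate((xl,yl,zl))],axis=0)
    if m.sum()<20: return print(n,m.sum())
    print(n,m.sum(),'x',np.percentile(q[m,0],[1,50,99]).round(4),'y',np.percentile(q[m,1],[1,99]).round(4),'z',np.median(q[m,2]).round(4))
rect('fixed',(.03,.08),(-.05,.05),(.043,.053))
rect('sprung',(-.1,-.05),(-.05,.05),(.043,.053))
rect('end',(-.14,-.09),(-.06,.06),(.050,.058))
rect('base',(-.08,.06),(-.06,.06),(.003,.015))
# green board by colour in HSV
hsv=cv2.cvtColor(im,cv2.COLOR_BGR2HSV); g=cv2.inRange(hsv,(65,80,40),(95,255,255))>0
G=pts('w',g,d,i); gq=np.c_[(G[:,:2]-O)@hx,(G[:,:2]-O)@hy,G[:,2]]
m=(abs(gq[:,0])<.06)&(abs(gq[:,1])<.05)&(gq[:,2]>.033)&(gq[:,2]<.046)
r=cv2.minAreaRect(gq[m][:,:2].astype(np.float32)*1000); print('green',m.sum(),r,np.percentile(gq[m],[1,50,99],axis=0).round(4).tolist())
find('wrist',['circuit_board','solvent_can','board_holder'])
E
python3 m.py w2
```

```text
time_s: 9.2
position: [0.5922, 0.0987, 0.242]
tcp_rot: [[0.385, 0.923, -0.004], [0.923, -0.385, -0.001], [-0.002, -0.003, -1.0]]
force: [0.4, -1.4, -0.6]
opening: 0.008
grasp_force: 0.0
fixed 2235 x [0.0316 0.0497 0.0582] y [-0.0352  0.0379] z 0.0468
sprung 2277 x [-0.0996 -0.0764 -0.0656] y [-0.0368  0.0381] z 0.047
end 1969 x [-0.1242 -0.1089 -0.0954] y [-0.0385  0.0395] z 0.0529
base 7132 x [-0.0717 -0.0264  0.0515] y [-0.0433  0.0456] z 0.0091
green 3862 ((0.6749839782714844, 3.3355445861816406), (83.91860961914062, 49.094017028808594), 0.43373793363571167) [[-0.041, -0.0208, 0.0387], [0.0046, 0.0026, 0.0405], [0.0423, 0.0274, 0.0426]]
wrist circuit_board [([0.6235, 0.1734, 0.0371], 0.94), ([0.452, 0.2444, -0.0014], 0.89), ([0.444, 0.1245, 0.005], 0.56)]
wrist solvent_can [([0.7584, 0.1064, 0.001], 0.65)]
wrist board_holder []
```

View pics/w2.png

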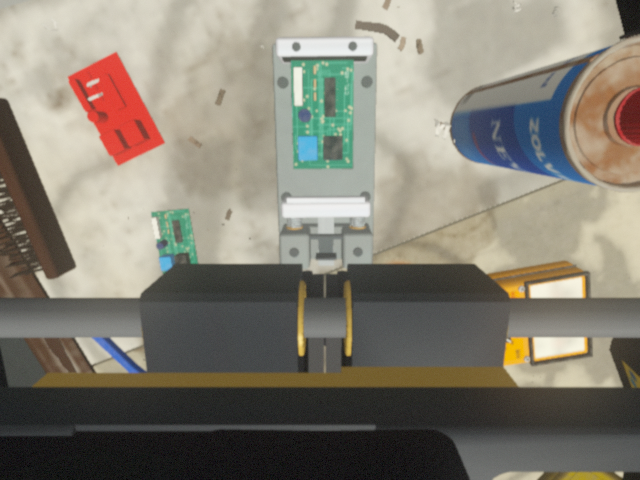

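The second wrist picture shows the sprung jaw at (325,207), clear of the board at (323,113), which still lies on its rests. Measured against its start, the jaw is caught about 25 mm open.

```bash
python3 -m jog '[[0.9,0.04,-0.001,0.03,0,0,0],[0.9,0.08,-0.003,0.07,0,0,0],[0.9,0.08,-0.003,0.11,0,0,0],[0.9,0.08,-0.003,0.14,0,0,0],[0.9,0.08,-0.003,0.158,0,0,0],[0.9,0.08,-0.003,0.158,0,0,0]]'
python3 - <<'E'
from h import *
s=bot.read_state(); print(s['position'],s['opening'])
im,d,i=snap('wrist','w3')
E
```

```text
time_s: 10.15
position: [0.6207, 0.1738, 0.0839]
tcp_rot: [[0.385, 0.923, -0.004], [0.923, -0.385, -0.0], [-0.002, -0.003, -1.0]]
force: [0.4, 0.4, 0.2]
opening: 0.606
grasp_force: 0.0
[0.62072211 0.17379838 0.08390916] 0.6059104750115987
```

View pics/w3.png

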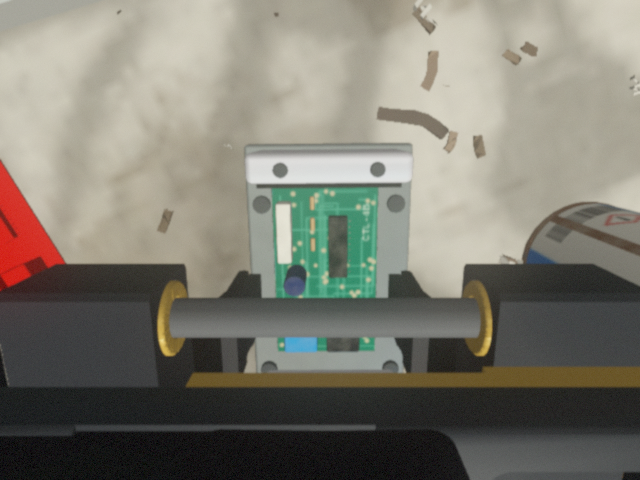

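In the third wrist picture the fingers (about (237,320) and (410,320)) stand evenly either side of the board, which is centred at u≈326. The grasp is lined up.

```bash
python3 -m jog '[[0.9,0,0,0,0,0,0],[0.9,0,0,0,0,0,0],[0.9,0,0,0.015,0,0,0],[0.9,0,0,0.030,0,0,0],[0.9,0,0,0.042,0,0,0],[0.9,0,0,0.050,0,0,0],[0.9,0,0,0.050,0,0,0],[0.45,0,0,0.050,0,0,0],[0.45,0,0,0.050,0,0,0],[0.45,0,0,0.050,0,0,0],[0.45,0,0,0.050,0,0,0],[0.45,0,0,0.050,0,0,0]]'
```

```text
time_s: 11.7
position: [0.6219, 0.1745, 0.0359]
tcp_rot: [[0.385, 0.923, 0.0], [0.923, -0.385, 0.0], [0.0, 0.0, -1.0]]
force: [-1.4, -0.6, 1.2]
opening: 0.556
grasp_force: 30.0
```

```bash
python3 -m jog '[[0.45,0,0,-0.005,0,0,0],[0.45,0,0,-0.02,0,0,0],[0.45,0,0,-0.05,0,0,0],[0.45,0,0,-0.09,0,0,0],[0.45,0,0,-0.14,0,0,0],[0.45,0,0,-0.17,0,0,0],[0.45,0,0,-0.17,0,0,0]]'
cat > t.py <<'E'
from h import *
import sys
c=sys.argv[1]; im,d,i=snap(c,sys.argv[2] if len(sys.argv)>2 else None)
ms=models.outline_of(c,'board_tray'); mask=ms[0]['mask'] if ms else np.ones_like(d,bool)
mask=cv2.morphologyEx(mask.astype(np.uint8),cv2.MORPH_CLOSE,np.ones((15,15)))>0
dark=im.max(axis=2)<70
n,lab,st,_=cv2.connectedComponentsWithStats((mask&dark).astype(np.uint8))
C=[]
for k in np.argsort(-st[1:,4])[:4]+1:
    P=pts(c,lab==k,d,i); P=P[P[:,2]>.012]
    if len(P)<40: continue
    r=cv2.minAreaRect(P[:,:2].astype(np.float32)); v=np.linalg.svd(P[:,:2]-P[:,:2].mean(0))[2][0]; C.append(np.array(r[0]))
    print(c,'strip',len(P),np.round(r[0],4),np.round(r[1],4),'long axis deg',np.degrees(np.arctan2(v[1],v[0])).round(1),'z',np.median(P[:,2]).round(4))
if len(C)>1: v=C[1]-C[0]; print('mid',(C[0]+C[1])/2,'sep',np.linalg.norm(v),'ang',np.degrees(np.arctan2(v[1],v[0])))
find(c,['board_tray'])
E
python3 t.py scene s4
```

```text
time_s: 12.58
position: [0.6238, 0.1747, 0.2098]
tcp_rot: [[0.385, 0.923, 0.008], [0.923, -0.385, 0.001], [0.004, 0.007, -1.0]]
force: [0.4, 0.4, -0.6]
opening: 0.558
grasp_force: 30.0
scene board_tray [([0.5013, -0.2981, 0.0029], 0.98)]
```

```bash
sed -i 's/<70/<(int(sys.argv[3]) if len(sys.argv)>3 else 70)/' t.py; python3 t.py scene s5 85
python3 - <<'E'
import cv2,numpy as np
im=cv2.imread('pics/s5.png'); print([int(im[r,c].max()) for c,r in [(400,370),(412,388),(428,410),(420,362),(440,400),(405,400),(430,380)]])
from h import *
i=viewer.camera_info('scene'); T=np.linalg.inv(i['world_to_cam'])
for a in [(402,370),(430,412),(420,362),(446,404)]:
    r=T[:3,:3]@np.array([(a[0]-i['cx'])/i['fx'],(a[1]-i['cy'])/i['fy'],1]); p=T[:3,3]+r*(.022-T[2,3])/r[2]; print(a,p.round(3))
E
```

```text
scene strip 315 [ 0.5222 -0.3043] [0.1094 0.0115] long axis deg 78.1 z 0.0224
scene strip 319 [ 0.4789 -0.2956] [0.109  0.0115] long axis deg -101.8 z 0.0226
mid [ 0.5005516  -0.29995456] sep 0.044127614080269835 ang 168.51301192681785
scene board_tray [([0.5014, -0.298, 0.0031], 0.74)]
[46, 41, 51, 41, 62, 116, 40]
(402, 370) [ 0.489 -0.247  0.022]
(430, 412) [ 0.471 -0.347  0.022]
(420, 362) [ 0.532 -0.258  0.022]
(446, 404) [ 0.509 -0.355  0.022]
```

```bash
python3 -m jog '[[0.45,-0.04,0.006,0,0,0,7],[0.45,-0.09,0.013,0,0,0,15],[0.45,-0.14,0.020,0,0,0,23],[0.45,-0.19,0.027,0,0,0,31],[0.45,-0.24,0.034,0,0,0,39],[0.45,-0.29,0.041,0,0,0,47],[0.45,-0.34,0.048,0,0,0,55],[0.45,-0.39,0.055,0,0,0,63],[0.45,-0.44,0.062,0,0,0,71],[0.45,-0.47,0.067,0,0,0,77],[0.45,-0.485,0.069,0,0,0,79.3],[0.45,-0.485,0.069,0,0,0,79.3],[0.45,-0.485,0.069,0,0,0,79.3],[0.45,-0.485,0.069,0,0,0,79.3]]'
python3 t.py wrist w4 85
```

```text
time_s: 14.62
position: [0.4991, -0.2983, 0.2055]
tcp_rot: [[0.979, -0.205, -0.0], [-0.205, -0.979, 0.001], [-0.0, -0.001, -1.0]]
force: [0.1, 0.5, -0.5]
opening: 0.557
grasp_force: 30.0
wrist strip 1547 [ 0.5223 -0.3018] [0.1073 0.009 ] long axis deg 78.3 z 0.0209
wrist board_tray [([0.5051, -0.2965, 0.0015], 0.66)]
```

View pics/w4.png

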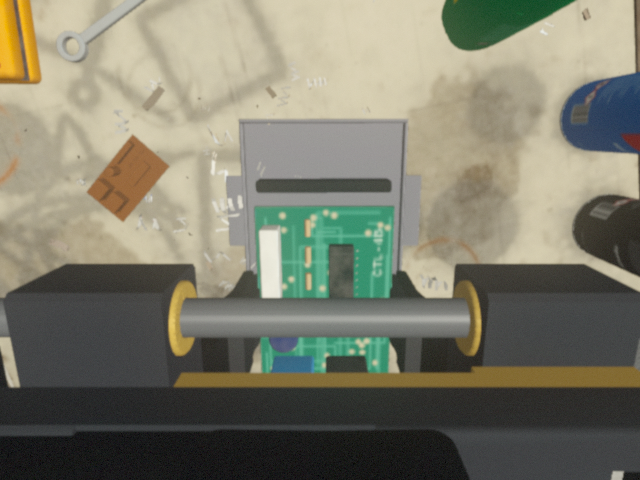

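The fourth wrist picture shows the board, still level and square, held at (325,290) above the tray. The far strip is at (323,185) and parallel to the board's short side; two views put it at the same place within 3 mm.

```bash
python3 -m jog '[[0.45,0.003,0,0.03,0,0,0],[0.45,0.003,0,0.07,0,0,0],[0.45,0.003,0,0.11,0,0,0],[0.45,0.003,0,0.14,0,0,0],[0.45,0.003,0,0.16,0,0,0],[0.45,0.003,0,0.169,0,0,0],[0.45,0.003,0,0.175,0,0,0],[0.45,0.003,0,0.175,0,0,0],[0.45,0.003,0,0.175,0,0,0]]'
python3 - <<'E'
from h import *
im,d,i=snap('wrist','w5'); s=bot.read_state(); print(s['position'],s['force'])
hsv=cv2.cvtColor(im,cv2.COLOR_BGR2HSV); g=cv2.inRange(hsv,(65,80,40),(95,255,255))>0
G=pts('w',g,d,i); G=G[(abs(G[:,0]-.5)<.06)&(abs(G[:,1]+.298)<.05)]; print(len(G),np.percentile(G,[1,30,50,99],axis=0).round(4).tolist())
E
```

```text
time_s: 15.9
position: [0.5022, -0.3008, 0.0314]
tcp_rot: [[0.978, -0.207, 0.001], [-0.207, -0.978, -0.001], [0.001, 0.001, -1.0]]
force: [0.3, 0.6, -0.5]
opening: 0.561
grasp_force: 30.0
[ 0.50221221 -0.30077751  0.03138352] [-0.27832416 -0.23472173  0.40977632]
10910 [[0.4743, -0.3307, 0.0344], [0.5093, -0.3171, 0.0356], [0.5203, -0.3059, 0.0359], [0.5431, -0.2737, 0.0531]]
```

```bash
python3 -m jog '[[0.45,0,0,0.003,0,0,0],[0.45,0,0,0.005,0,0,0],[0.45,0,0,0.006,0,0,0],[0.45,0,0,0.007,0,0,0],[0.45,0,0,0.007,0,0,0]]'
```

```text
time_s: 16.58
position: [0.5017, -0.3004, 0.0234]
tcp_rot: [[0.978, -0.207, -0.0], [-0.207, -0.978, 0.0], [-0.0, -0.0, -1.0]]
force: [-0.5, 0.9, -0.6]
opening: 0.555
grasp_force: 30.0
```

```bash
python3 -m jog '[[0.45,0,0,0.001,0,0,0],[0.45,0,0,0.001,0,0,0],[0.45,0,0,0.002,0,0,0],[0.45,0,0,0.002,0,0,0],[0.45,0,0,0.002,0,0,0]]'
```

```text
time_s: 17.2
position: [0.5018, -0.3005, 0.0219]
tcp_rot: [[0.978, -0.207, 0.0], [-0.207, -0.978, -0.0], [0.0, 0.0, -1.0]]
force: [-0.6, 1.0, 4.5]
opening: 0.557
grasp_force: 30.0
```

```bash
python3 -m jog '[[0.45,0,0,-0.001,0,0,0],[0.57,0,0,-0.001,0,0,0],[0.60,0,0,-0.001,0,0,0],[0.65,0,0,-0.001,0,0,0],[0.72,0,0,-0.001,0,0,0],[0.8,0,0,-0.001,0,0,0],[0.8,0,0,-0.001,0,0,0],[0.8,0,0,-0.01,0,0,0],[0.8,0,0,-0.03,0,0,0],[0.8,0,0,-0.07,0,0,0],[0.8,0,0,-0.12,0,0,0],[0.8,-0.04,0,-0.17,0,0,0],[0.8,-0.08,0,-0.2,0,0,0],[0.8,-0.08,0,-0.2,0,0,0],[0.8,-0.08,0,-0.2,0,0,0]]'
python3 - <<'E'
from h import *
im,d,i=snap('wrist','w6')
hsv=cv2.cvtColor(im,cv2.COLOR_BGR2HSV); g=cv2.inRange(hsv,(65,80,40),(95,255,255))>0
G=pts('w',g,d,i); G=G[(abs(G[:,0]-.5)<.06)&(abs(G[:,1]+.298)<.05)]
T=np.linalg.lstsq(np.c_[G[:,:2],np.ones(len(G))],G[:,2],rcond=None)[0]
print(len(G),np.median(G,axis=0).round(4),cv2.minAreaRect(G[:,:2].astype(np.float32)),'slope',T[:2].round(3))
im,d,i=snap('scene','s6'); find('scene',['board_tray','circuit_board','pull_bar'])
cv2.imwrite('pics/s6c.png',cv2.resize(im[180:440,270:500],(708,600)))
E
```

```text
time_s: 19.08
position: [0.4239, -0.2842, 0.2219]
tcp_rot: [[0.978, -0.207, 0.001], [-0.207, -0.978, -0.001], [0.001, 0.001, -1.0]]
force: [0.2, 0.4, 0.1]
opening: 0.804
grasp_force: 0.0
4244 [ 0.5018 -0.302   0.0265] ((0.4936164319515228, -0.29841771721839905), (0.0514821894466877, 0.09406756609678268), 77.87995910644531) slope [-0.097 -0.034]
scene board_tray [([0.4978, -0.2988, 0.0009], 0.67)]
scene circuit_board [([0.4464, 0.1216, 0.0057], 0.84), ([0.4492, 0.2497, -0.0015], 0.79), ([0.4968, -0.299, 0.0202], 0.63), ([0.6842, -0.1776, 0.0002], 0.63)]
scene pull_bar [([0.5446, -0.0175, 0.0331], 0.89)]
```

View pics/s6c.png

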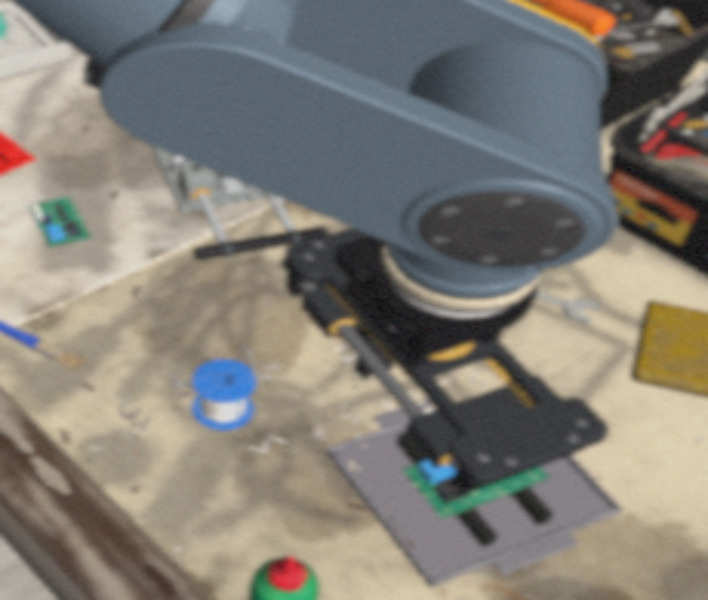

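View pics/w6.png

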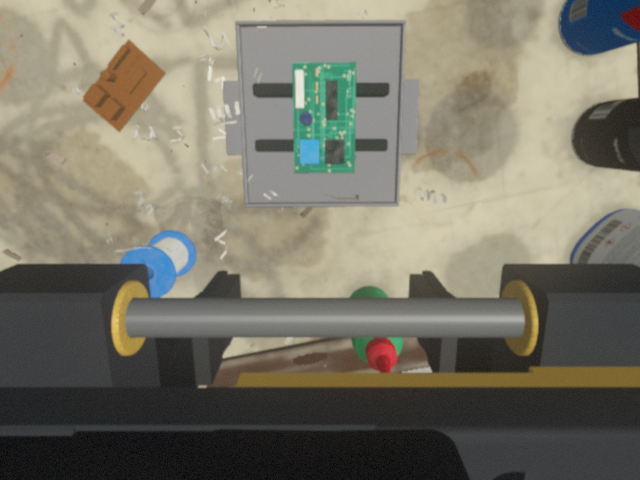

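The last wrist picture shows the board at (325,117), lying squarely across both strips (rows 90 and 145) with components up. The scene crop shows the pull bar at (260,245), still drawn out about 26 mm, with everything else where it was.

```bash
python3 -c "
from rig import workorder; print(workorder.hand_in())"
```

```text
the job is handed in; nothing more can be done
None
```

The job is handed in, but no verdict came back: the jaw is caught open about 26 mm, the board lies components up and centred across both foam strips, and the other things look untouched.

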